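# Check two trolley brake levers against their stops

### The job

Check the two trolley brake handles on the glass studio's bench by pushing each lever gently towards its bar with the outside of the fingers, touching neither the bar nor the lever's inner side, so nothing is pinched. Push the red lever in until it stops short of the bar, hold it there for about a second and let it come all the way back out; then push the yellow lever in to its stop, and finish while holding it there, so that its gap can be gauged. Leave the tools and glassware where they are.

Things in the scene. Friction and masses are not known exactly. Their poses are not given: they have to be found in the camera images.
- red_stand: Fixed stand of the handle with the red lever: grey metal base plate 90 x 210 mm, two blue posts that hold the bar. Origin under the centre of the plate, on the table. Its +x axis (level, square to the bar) is the direction in which the lever is pushed in; y runs along the bar. Position and yaw (up to 0.35 rad) vary; the two stands may have changed places.
- red_bar (a point): Middle of the level steel bar of that handle, 120 mm above the table: 220 mm long along the stand's y, 25 mm thick, with a black rubber grip 30 mm thick. The bar is not to be touched.
- red_pivot (a point): The red lever's upright pivot axis at mid-height, 40 mm in front (-x of the stand) of the bar's axis, at the stand's y = +75 mm. The blade runs from here towards -y: 8 mm thick, 22 mm high (109 to 131 mm above the table), 118 mm long, then a ball end 22 mm across. Its inner face (turned to the bar) has a black strip and is not to be touched.
- red_press (a point): Where to push the red lever: on its outer face (turned away from the bar), 85 mm from the pivot, at mid-height of the blade, 120 mm above the table. It moves with the lever, about 37 mm from rest to stop, nearly along the stand's +x. In front of the face and under it there is free space: nothing higher than 90 mm stands there.
- red_lever (a joint): Angle of the red lever, rad: 0 at rest (flared 0.40 rad away from the bar), 0.45 at its solid stop (nearly parallel to the bar, about 20 mm short of the grip). It springs back by itself. Pushed at the marked point it takes 2 N at first and 8 N at the stop, where the force then rises steeply. More than 40 N is forcing it.
- yellow_stand: Fixed stand of the handle with the yellow lever: grey metal base plate 90 x 210 mm, two blue posts that hold the bar. Origin under the centre of the plate, on the table. Its +x axis (level, square to the bar) is the direction in which the lever is pushed in; y runs along the bar. Position and yaw (up to 0.35 rad) vary; the two stands may have changed places.
- yellow_bar (a point): Middle of the level steel bar of that handle, 120 mm above the table: 220 mm long along the stand's y, 25 mm thick, with a black rubber grip 30 mm thick. The bar is not to be touched.
- yellow_pivot (a point): The yellow lever's upright pivot axis at mid-height, 40 mm in front (-x of the stand) of the bar's axis, at the stand's y = -75 mm. The blade runs from here towards +y: 8 mm thick, 22 mm high (109 to 131 mm above the table), 118 mm long, then a ball end 22 mm across. Its inner face (turned to the bar) has a black strip and is not to be touched.
- yellow_press (a point): Where to push the yellow lever: on its outer face (turned away from the bar), 85 mm from the pivot, at mid-height of the blade, 120 mm above the table. It moves with the lever, about 37 mm from rest to stop, nearly along the stand's +x. In front of the face and under it there is free space: nothing higher than 90 mm stands there.
- yellow_lever (a joint): Angle of the yellow lever, rad: 0 at rest (flared 0.40 rad away from the bar), 0.45 at its solid stop (nearly parallel to the bar, about 20 mm short of the grip). It springs back by itself. Pushed at the marked point it takes 2 N at first and 8 N at the stop, where the force then rises steeply. More than 40 N is forcing it.
- jacks: Loose bystander, to be left alone: steel spring tongs lying flat, 210 x 75 mm, 14 mm high. Origin on its underside.
- pliers: Loose bystander, to be left alone: pliers with red handles lying flat, 180 mm long, 14 mm high. Origin on its underside.
- tumbler: Loose bystander, to be left alone: amber glass tumbler, 68 mm across, 85 mm high. Origin on its underside.
- bowl: Loose bystander, to be left alone: green glass bowl, 100 mm across, 50 mm high. Origin on its underside.
- frit_jar: Loose bystander, to be left alone: glass jar with black cap, 56 mm across, 80 mm high. Origin on its underside.
- paddle: Loose bystander, to be left alone: wooden paddle lying flat, 240 mm long, 22 mm high. Origin on its underside.
- mould: Loose bystander, to be left alone: wooden cup mould, 76 mm across, 50 mm high. Origin on its underside.

How it is judged (in metres and radians):
On the way, in this order (a step that is already met when the one before it is completed fails the run):
1. the red lever is held in at its stop by the fingers (value of joint red_lever above 0.42 rad and contact force between the fingers and red_lever above 2 N and value of joint yellow_lever below 0.05 rad), for 0.8 s.
2. the red lever is let back out to rest (value of joint red_lever below 0.04 rad and value of joint yellow_lever below 0.05 rad and contact force between the fingers and red_lever below 0.5 N), for 0.2 s.
3. the yellow lever is held in at its stop by the fingers (value of joint yellow_lever above 0.42 rad and contact force between the fingers and yellow_lever above 2 N and value of joint red_lever below 0.04 rad), for 0.2 s.
At the end, for the whole second after the job is handed in: The fingers hold the yellow lever at its stop (above 0.42 of 0.45 rad) with 2 to 40 N, the red lever is back at rest (below 0.04 rad), and every loose thing is within 20 mm of where it stood (all of step 3 and contact force between the fingers and yellow_lever below 40 N and distance of each of jacks, pliers, tumbler, bowl, frit_jar, paddle, mould from where it was at the start of the episode below 0.02 m); the arm keeps its last pose, push and grip.
It fails at once if a lever is forced: more than 40 N (contact force between the fingers and red_lever above 40 N or contact force between the fingers and yellow_lever above 40 N).
It fails at once if the fingers touch a bar or the inner side of a lever (contact force between the fingers and red_stand_c5 above 1 N or contact force between the fingers and red_stand_c6 above 1 N or contact force between the fingers and red_lever_c1 above 1 N or contact force between the fingers and yellow_stand_c5 above 1 N or contact force between the fingers and yellow_stand_c6 above 1 N or contact force between the fingers and yellow_lever_c1 above 1 N).
It fails at once if a loose thing is lifted, carried or shoved more than 20 mm (distance of any of jacks, pliers, tumbler, bowl, frit_jar, paddle, mould from where it was at the start of the episode above 0.02 m).
It also fails if it takes over 58 s, if anything falls off the work surface, if the arm or the gripper's body presses on something with over 40 N, if the wrist force passes 120 N, or if a joint passes its speed limit or range.

### The arm

A 6-joint arm with a two-finger parallel gripper is mounted at the origin on the work surface. World frame = base frame: x ahead of the robot, y to its left, z up, the work surface at z = 0. Lengths are in mm, angles in rad, forces in N, time in s.
With the tool pointing down it reaches from about 275 to 750 mm from the base axis. Payload 10.2 kg.
Tool frame: the origin (TCP) lies between the finger pads; the fingertips stand 11 mm ahead of it and the grasp point (between the pads) lies 8 mm behind it; z points along the fingers, y is the line along which they close (so a half turn about z gives the same grasp; the last joint's range is limited). The gripper opens to 85 mm and grips with 20 to 120 N. Pads are 22 mm wide; open, the fingers measure 114 mm over their backs; the gripper's body (76 mm by 85 mm) begins 54 mm behind the grasp point. The pads swing forward as they close: fully open they stand 13 mm farther back than shut.
Start: joints at [0.985, 0.313, 1.498, -0, 1.331, -0.223], TCP at [186.332, 490.827, 242.294] pointing down, gripper open.
Joint ranges: [-2.94, 2.94], [-0.97, 2.17], [0.19, 2.56], [-1.23, 4.37], [0.02, 3.11], [-2.88, 2.88]. Speed limits (rad/s): [2.39, 2.39, 3.01, 3.14, 3.14, 3.14].

### API

Orientations are given as a unit quaternion [w, x, y, z].
In Python, from rig import sense, eyes, finish_job gives the robot as it stands.
- The arm moves only by the shell command python3 -m jog 'ROWS' [FORCE]. ROWS is JSON, a list of rows, each a list of 7 numbers: the shift along the tool's x, y, z in m, then the turn, a rotation vector about the tool's x, y, z in rad, then the finger opening in m, from 0 to 0.0854. In form: [[dx, dy, dz, rx, ry, rz, gripper], ...]. A call has 1 to 5 rows; each row shifts and turns the commanded pose from where the row before left it, along the tool's axes as they then stand; what a row does not reach is not made up. A row lasts 1/10 s, in which the tool goes at most 50 mm and 8.59 degrees, less where a joint would pass 70% of its speed; a pose out of reach is approached as far as the arm can. A call is refused whole if a number of a shift passes 0.05 or a number of a turn 0.15, either way. A call with a gripper value outside its range is refused whole. The fingers move at their own pace and stop on an object; FORCE is the grip in N (left out, the last holds). Time passes only in rows, so rows that do not move let the fingers close. It gives the time, the measured TCP pose, the force, the opening and the grip force at its end, in the units of the state.
- sense(): the state, without advancing time (a new reading comes with each control period).
- eyes.capture(name): name is "scene" or "top" or "wrist"; returns the picture (384x512x3 uint8, red, green, blue); there is no depth.
- eyes.calibration(name): a dict with "fx", "fy", "cx", "cy" (pixels), "cam_to_world" (4x4, takes a point from camera to world coordinates); the wrist camera has in their place "mount" (4x4, takes a point from camera to tool coordinates, whose origin is the TCP and whose axes are the flange's). Camera axes: x right, y down, z forward; pixel columns grow to the right and rows downward; lengths in mm; the calibration is good to about 2 mm. A picture is of the moment at which its call begins: read the wrist's pose just before it. calibration takes no time and is no camera call.
- finish_job(): hands the job in; it is judged then, once.
The state is a dict: "time_s": time; "joints": joint angles; "dq": joint speeds; "tau": joint torques, N m; "eef_pos": TCP position; "ee_rot": TCP orientation; "force": force on the tool from outside, world axes, zero at the start; "wrist_torque": the same for the moment, N m; "grip_width": opening from 0.0 (shut) to 1.0 (fully open); "grip_force": force on a finger pad.
Only numpy, scipy, OpenCV 4.12 (cv2) and the standard library are available. Lean on these libraries where they do the work, as an engineer would, in place of code of your own. Each camera call takes 0.05 s, during which the arm holds its last target. There are 200 camera calls.

## Working session

There is one attempt and no reset: what is moved stays moved. The work goes in short steps, Python scripts to look and compute and a shell command to move; the robot and the scene stay as the last step left them, time stands still between calls to the robot, and variables do not carry over. Pictures are saved under pics/ and viewed, at most 10 in all, crops included, and the job is handed in when it is done.

```bash
mkdir -p pics; python3 - <<'E'
from rig import sense,eyes
import cv2,json
s=sense();print(s)
for n in("scene","top"):
    im=eyes.capture(n);cv2.imwrite(f"pics/{n}0.png",cv2.resize(im[:,:,::-1],(800,600),interpolation=cv2.INTER_CUBIC));
    cv2.imwrite(f"raw_{n}.png",im[:,:,::-1])
    print(n,eyes.calibration(n))
print(eyes.calibration("wrist"))
E
```

```text
{'time_s': 0.0, 'joints': array([ 9.84598289e-01,  3.13458919e-01,  1.49848259e+00, -3.83766966e-05,
        1.33099607e+00, -2.23378985e-01]), 'dq': array([ 0.00028686, -0.00068097, -0.00016753,  0.00038773,  0.00024428,
        0.00018106]), 'tau': array([ 4.70417071e-04, -4.12263966e+01, -2.59740400e+01, -1.18694202e-04,
        4.12196678e-03,  3.96544770e-07]), 'eef_pos': array([186.19034569, 490.59621255, 241.71337684]), 'ee_rot': array([-2.47702298e-04,  1.80411613e-01,  9.83590971e-01, -6.25458054e-04]), 'force': array([-0.09552291,  0.62907601, -0.41660335]), 'wrist_torque': array([-0.07549151, -0.04054753,  0.00260754]), 'grip_force': 0.0, 'grip_width': 1.001111399249218}
scene {'fx': 433.3294730659088, 'fy': 433.3294730659088, 'cx': 256.14570448624943, 'cy': 184.17177696090127, 'cam_to_world': array([[ 6.33121069e-01,  6.03848283e-01, -4.84277774e-01,
         1.17438497e+03],
       [ 7.73955220e-01, -5.03776520e-01,  3.83669827e-01,
        -4.23561563e+02],
       [-1.22894053e-02, -6.17718762e-01, -7.86303060e-01,
         1.16010816e+03],
       [ 0.00000000e+00,  0.0
[... 277 characters left out ...]
.99927899e-01, -8.49994454e-03,  8.48217887e-03,
         9.24162871e+01],
       [-6.63011841e-03, -1.98139933e-01, -9.80151319e-01,
         1.49858131e+03],
       [ 0.00000000e+00,  0.00000000e+00,  0.00000000e+00,
         1.00000000e+00]])}
{'fx': 285.7642482124196, 'fy': 285.7642482124196, 'cx': 250.96733576714055, 'cy': 193.24167537782785, 'mount': array([[-3.84661172e-04, -9.55419711e-01, -2.95250787e-01,
         7.55702191e+01],
       [ 9.99999895e-01, -2.94120843e-04, -3.51065213e-04,
         6.91448383e-01],
       [ 2.48575214e-04, -2.95250891e-01,  9.55419724e-01,
        -1.31246414e+02],
       [ 0.00000000e+00,  0.00000000e+00,  0.00000000e+00,
         1.00000000e+00]])}
```

View pics/top0.png

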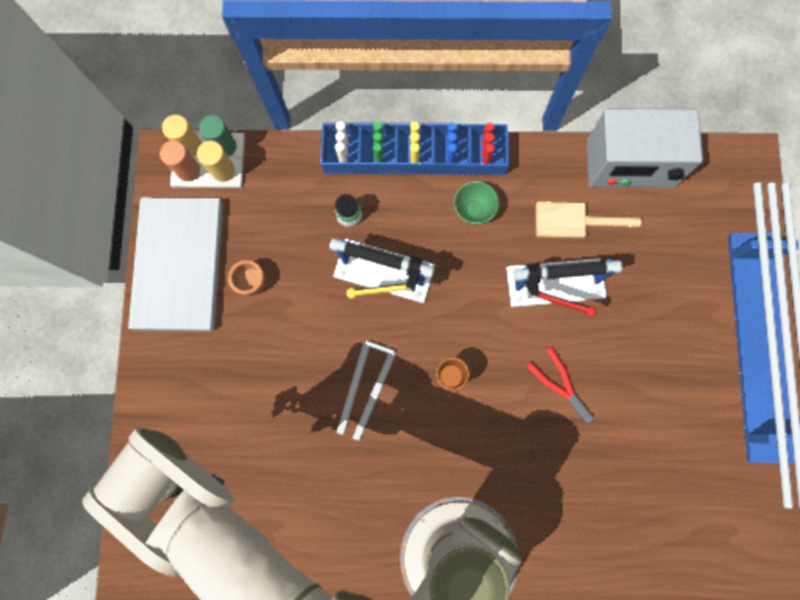

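View pics/scene0.png

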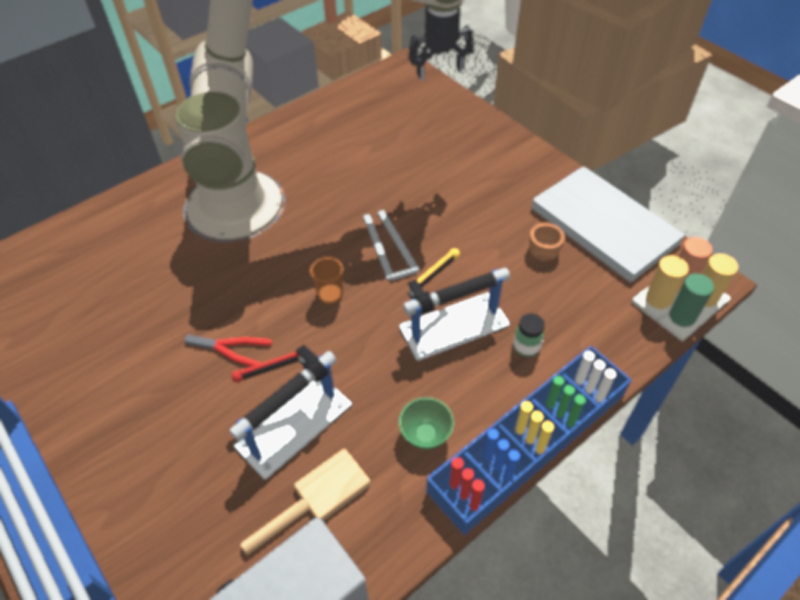

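The top view shows the yellow handle at about (385,275), with its lever ball at (352,293). The red handle is at about (560,280), with its ball at (592,311). In both, the lever is on the robot's side. The tumbler is at (452,373) and the pliers at (562,385). I'll enlarge both handles next.

```bash
python3 - <<'E'
import cv2,numpy as np
t=cv2.imread("raw_top.png")
a=t[148:208,205:285];b=t[148:208,320:400]
f=lambda x:cv2.resize(x,(720,540)[:2],interpolation=cv2.INTER_CUBIC)
cv2.imwrite("pics/c.png",cv2.resize(np.hstack([t[148:204,207:282],t[158:214,322:397]]),(800,299),interpolation=cv2.INTER_CUBIC))
s=cv2.imread("raw_scene.png")
cv2.imwrite("pics/d.png",cv2.resize(s[150:305,145:335],(798,600)[:2],interpolation=cv2.INTER_CUBIC))
E
```

```text
(no output)
```

View pics/c.png

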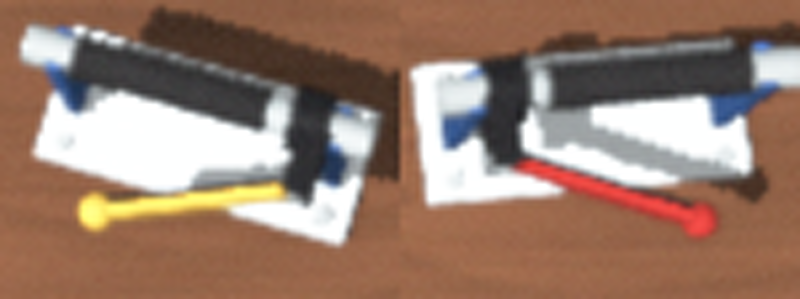

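View pics/d.png

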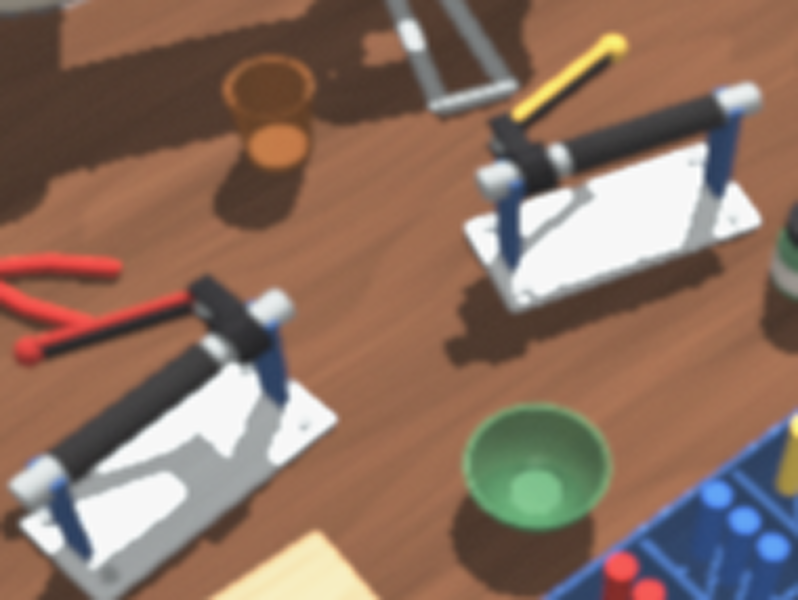

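The crops give me the bar ends and lever balls in both cameras. I'll fit each stand's position and yaw to them.

```bash
cat > h.py <<'E'
import numpy as np
from rig import sense,eyes
from scipy.optimize import least_squares
from scipy.spatial.transform import Rotation as R
def proj(n,P):
    c=eyes.calibration(n);T=np.linalg.inv(c["cam_to_world"]);p=np.asarray(P)@T[:3,:3].T+T[:3,3]
    return np.c_[c["fx"]*p[:,0]/p[:,2]+c["cx"],c["fy"]*p[:,1]/p[:,2]+c["cy"]]
def world(q,L):
    x,y,w=q;L=np.asarray(L,float);c,s=np.cos(w),np.sin(w)
    return np.c_[x+c*L[:,0]-s*L[:,1],y+s*L[:,0]+c*L[:,1],L[:,2]]
def lever(sg,a,r,off=0):   # lever angle a, dist r, outer offset; bar axis x=0
    f=.4-a;d=np.array([-np.sin(f),-sg*np.cos(f)]);n=np.array([-np.cos(f),sg*np.sin(f)])
    return [*(np.array([-40,sg*75])+r*d+off*n),120]
E
cat > fit.py <<'E'
from h import *
C=lambda p,o,s:(np.array(p,float)+.5)/s-.5+o
obs={"yellow":(-1,{"top":C([[22,43],[372,133],[95,211]],[207,148],5.333),"scene":C([[757,97],[483,182],[614,46]],[145,150],[4.2,3.871])}),
"red":(1,{"top":C([[437-400,97],[398,66],[704-400,219]],[322,158],5.333),"scene":C([[288,303],[15,488],[28,350]],[145,150],[4.2,3.871])})}
for k,(sg,o) in obs.items():
    L=[[0,110,120],[0,-110,120],lever(sg,0,124)]
    f=lambda q:np.concatenate([(proj(n,world(q,L))-o[n]).ravel() for n in o])
    r=least_squares(f,[500,0,0],x_scale=[100,100,1],loss="soft_l1");q=r.x
    print(k,q.round(3),f(q).round(1))
    print(" press rest/stop",world(q,[lever(sg,0,85,4),lever(sg,.45,85,4)]).round(1),"ball",world(q,[L[2]]).round(1))
E
python3 fit.py
```

```text
yellow [ 6.08929e+02  1.66933e+02 -2.64000e-01] [ 0.5 -0.1  0.   0.7 -0.1 -0.3 -0.4 -1.   0.4  0.9  0.4 -0.1]
 press rest/stop [[535.3 188.7 120. ]
 [573.2 187.1 120. ]] ball [[533.9 227.8 120. ]]
red [ 5.83984e+02 -2.18125e+02  8.00000e-02] [ 0.3 -0.6  0.6  0.5 -0.3  0.2 -0.3 -0.7  0.7  1.2  0.1 -0.4]
 press rest/stop [[ 507.6 -226.   120. ]
 [ 545.2 -231.4  120. ]] ball [[ 499.1 -264.2  120. ]]
```

```bash
python3 -m jog '[[0,0,0,0,0,-0.148,0],[0,0,0,0,0,-0.148,0],[0,0,0,0,0,-0.147,0],[-0.012,-0.035,0,0,0,0,0],[-0.012,-0.043,0,0,0,0,0]]' 30
python3 -m jog '[[-0.012,-0.043,0,0,0,0,0],[-0.012,-0.043,0,0,0,0,0],[-0.012,-0.043,0,0,0,0,0],[-0.012,-0.043,0,0,0,0,0],[-0.012,-0.043,0,0,0,0,0]]'
python3 -m jog '[[-0.012,-0.043,0,0,0,0,0],[-0.012,-0.043,0,0,0,0,0],[-0.012,-0.043,0,0,0,0,0],[-0.012,-0.043,0,0,0,0,0],[-0.012,-0.043,0,0,0,0,0]]'
```

```text
time_s: 0.6
eef_pos: [216.4, 414.4, 241.6]
ee_rot: [-0.0, -0.041, 0.999, -0.0]
force: [0.5, -0.4, -0.4]
grip_width: 0.145
grip_force: 0.0
time_s: 1.1
eef_pos: [293.5, 203.9, 242.2]
ee_rot: [0.0, -0.04, 0.999, -0.0]
force: [1.4, 0.1, -0.3]
grip_width: -0.0
grip_force: 0.0
time_s: 1.6
eef_pos: [370.7, -5.9, 242.3]
ee_rot: [0.0, -0.04, 0.999, 0.0]
force: [1.1, 0.1, -0.2]
grip_width: -0.005
grip_force: 0.0
```

```bash
python3 -m jog '[[-0.014,-0.046,0,0,0,0,0],[-0.014,-0.046,0,0,0,0,0],[-0.014,-0.046,0,0,0,0,0],[-0.014,-0.046,0,0,0,0,0],[-0.01,-0.04,0,0,0,0,0]]'
python3 -m jog '[[0,0,0.03,0,0,0,0],[0,0,0.03,0,0,0,0],[0,0,0.03,0,0,0,0],[0,0,0,0,0,0,0],[0,0,0,0,0,0,0]]'
python3 - <<'E'
from rig import eyes
import cv2
cv2.imwrite("pics/w1.png",eyes.capture("wrist")[:,:,::-1])
E
```

```text
time_s: 2.1
eef_pos: [454.6, -224.3, 241.8]
ee_rot: [-0.0, -0.04, 0.999, 0.0]
force: [0.3, 1.0, 0.6]
grip_width: -0.001
grip_force: 0.0
time_s: 2.6
eef_pos: [454.5, -222.1, 152.9]
ee_rot: [-0.0, -0.04, 0.999, 0.0]
force: [0.7, 0.3, 1.8]
grip_width: -0.002
grip_force: 0.0
```

View pics/w1.png

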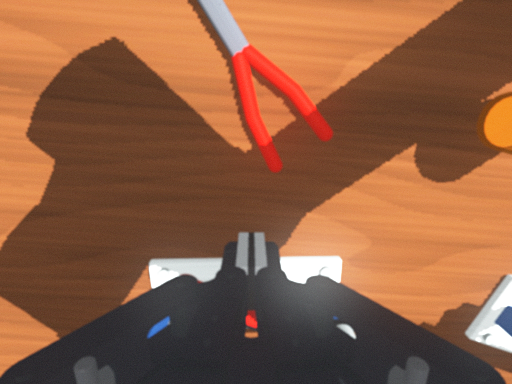

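The wrist picture looks back towards the robot: pliers at (270,90), clear of the fingers, red stand plate behind the closed fingers at (250,270). The lever itself is hidden, so I'll go down in front of it and push by force.

```bash
python3 -m jog '[[0,-0.006,0.014,0,0,0,0],[0,-0.006,0.014,0,0,0,0],[0,0,0.014,0,0,0,0],[0,0,0,0,0,0,0],[0,0,0,0,0,0,0]]'
python3 -m jog '[[-0.012,0,0,0,0,0,0],[-0.012,0,0,0,0,0,0],[-0.006,0,0,0,0,0,0],[0,0,0,0,0,0,0],[0,0,0,0,0,0,0]]'
python3 -m jog '[[-0.004,0,0,0,0,0,0],[-0.004,0,0,0,0,0,0],[-0.004,0,0,0,0,0,0],[0,0,0,0,0,0,0],[0,0,0,0,0,0,0]]'
```

```text
time_s: 3.15
eef_pos: [455.5, -234.2, 110.9]
ee_rot: [0.0, -0.04, 0.999, -0.0]
force: [-0.2, -0.3, 0.6]
grip_width: -0.002
grip_force: 0.0
time_s: 3.65
eef_pos: [485.0, -231.5, 110.6]
ee_rot: [0.0, -0.04, 0.999, -0.0]
force: [-0.7, -0.2, 0.4]
grip_width: -0.002
grip_force: 0.0
time_s: 4.15
eef_pos: [497.1, -230.5, 110.2]
ee_rot: [-0.0, -0.04, 0.999, 0.0]
force: [-2.6, 0.2, 0.1]
grip_width: -0.004
grip_force: 1.0
```

```bash
python3 -m jog '[[-0.006,0,0,0,0,0,0],[-0.006,0,0,0,0,0,0],[-0.006,0,0,0,0,0,0],[-0.006,0,0,0,0,0,0],[0,0,0,0,0,0,0]]'
python3 -m jog '[[-0.003,0,0,0,0,0,0],[-0.003,0,0,0,0,0,0],[0,0,0,0,0,0,0],[0,0,0,0,0,0,0]]'
python3 -m jog '[[-0.002,0,0,0,0,0,0],[0,0,0,0,0,0,0]]'
```

```text
time_s: 4.65
eef_pos: [521.6, -228.9, 110.2]
ee_rot: [-0.0, -0.04, 0.999, -0.0]
force: [-5.7, -3.2, 2.0]
grip_width: -0.003
grip_force: 2.6
time_s: 5.05
eef_pos: [527.0, -228.7, 110.2]
ee_rot: [-0.0, -0.04, 0.999, -0.0]
force: [-6.1, -3.7, 0.5]
grip_width: -0.001
grip_force: 3.1
time_s: 5.25
eef_pos: [528.9, -228.6, 110.2]
ee_rot: [-0.001, -0.04, 0.999, -0.0]
force: [-7.3, -5.0, 1.3]
grip_width: -0.003
grip_force: 3.6
```

```bash
python3 -m jog '[[-0.002,0,0,0,0,0,0],[0,0,0,0,0,0,0]]'
python3 -m jog '[[-0.0015,0,0,0,0,0,0],[0,0,0,0,0,0,0]]'
python3 -m jog '[[-0.001,0,0,0,0,0,0],[0,0,0,0,0,0,0]]'
```

```text
time_s: 5.45
eef_pos: [530.9, -228.6, 110.2]
ee_rot: [-0.001, -0.04, 0.999, -0.001]
force: [-7.2, -5.1, 1.9]
grip_width: 0.001
grip_force: 3.9
time_s: 5.65
eef_pos: [532.3, -228.5, 110.2]
ee_rot: [-0.001, -0.04, 0.999, -0.001]
force: [-8.1, -4.8, 0.8]
grip_width: -0.003
grip_force: 4.0
time_s: 5.85
eef_pos: [533.3, -228.4, 110.2]
ee_rot: [-0.001, -0.04, 0.999, -0.001]
force: [-7.8, -5.4, 1.0]
grip_width: -0.004
grip_force: 4.1
```

```bash
for i in 1; do :; done; python3 -m jog '[[-0.001,0,0,0,0,0,0],[0,0,0,0,0,0,0]]'|grep -E 'pos|force:'
python3 -m jog '[[-0.001,0,0,0,0,0,0],[0,0,0,0,0,0,0]]'|grep -E 'pos|force:'
python3 -m jog '[[-0.0005,0,0,0,0,0,0],[0,0,0,0,0,0,0]]'|grep -E 'pos|force:'
```

```text
eef_pos: [533.7, -228.4, 110.2]
force: [-10.7, -4.8, 2.3]
grip_force: 5.9
eef_pos: [533.9, -228.4, 110.2]
force: [-17.0, -6.2, 5.8]
grip_force: 8.3
eef_pos: [534.1, -228.4, 110.1]
force: [-17.6, -6.2, 6.4]
grip_force: 9.5
```

At the stop with about 19 N. The fit predicted x = 534. I'll hold it, then let it out.

```bash

python3 -m jog '[[0,0,0,0,0,0,0],[0,0,0,0,0,0,0],[0,0,0,0,0,0,0],[0,0,0,0,0,0,0],[0,0,0,0,0,0,0]]'|grep -E 'pos|force:'
python3 -m jog '[[0,0,0,0,0,0,0],[0,0,0,0,0,0,0],[0,0,0,0,0,0,0],[0,0,0,0,0,0,0],[0,0,0,0,0,0,0]]'|grep -E 'pos|force:'
python3 -m jog '[[0.008,0,0,0,0,0,0],[0.012,0,0,0,0,0,0],[0.015,0,0,0,0,0,0],[0.015,0,0,0,0,0,0],[0.015,0,0,0,0,0,0]]'
python3 -m jog '[[0.015,0,0,0,0,0,0],[0,0,0,0,0,0,0],[0,0,0,0,0,0,0],[0,0,0,0,0,0,0],[0,0,0,0,0,0,0]]'
python3 - <<'E'
from rig import eyes
import cv2
im=eyes.capture("top")[:,:,::-1]
cv2.imwrite("pics/t2.png",cv2.resize(im[140:220,200:400],(800,320),interpolation=cv2.INTER_CUBIC))
E
```

```text
eef_pos: [534.1, -228.3, 110.1]
force: [-18.5, -5.6, 6.3]
grip_force: 9.5
eef_pos: [534.1, -228.4, 110.1]
force: [-17.7, -6.3, 6.3]
grip_force: 9.5
time_s: 7.95
eef_pos: [471.5, -232.5, 110.4]
ee_rot: [0.001, -0.04, 0.999, -0.0]
force: [0.6, -0.5, 0.3]
grip_width: 0.001
grip_force: 0.0
time_s: 8.45
eef_pos: [456.9, -233.8, 110.2]
ee_rot: [0.0, -0.04, 0.999, -0.0]
force: [0.6, 0.5, -0.4]
grip_width: -0.003
grip_force: 0.0
```

View pics/t2.png

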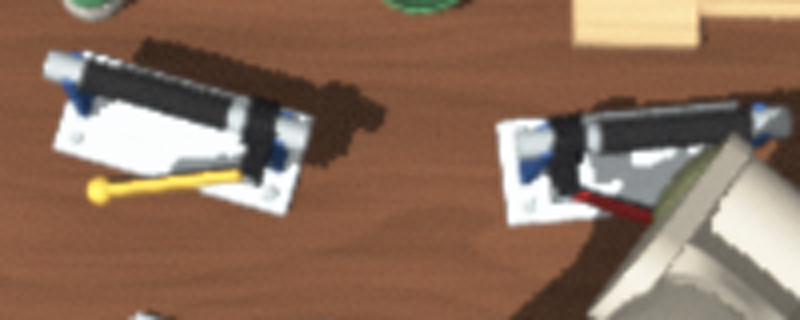

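The picture shows the red lever back in its flared position at (610,205). The yellow lever is untouched, with its ball at (98,190). Now I'll move over to the yellow handle.

```bash

python3 -m jog '[[0,0,-0.03,0,0,0,0],[0,0,-0.03,0,0,0,0],[0,0,-0.03,0,0,0,0],[-0.003,0.025,0,0,0,0.086,0],[-0.006,0.038,0,0,0,0.086,0]]'
python3 -m jog '[[0.006,0.043,0,0,0,0.086,0],[0.006,0.043,0,0,0,0.086,0],[0.006,0.043,0,0,0,0,0],[0.006,0.043,0,0,0,0,0],[0.006,0.043,0,0,0,0,0]]'
python3 -m jog '[[0,0.03,0,0,0,0,0],[0,0,0,0,0,0,0],[0,0,0,0,0,0,0]]'
```

```text
time_s: 9.0
eef_pos: [463.7, -171.2, 201.0]
ee_rot: [0.001, 0.049, 0.999, -0.001]
force: [0.9, -0.2, -0.2]
grip_width: 0.001
grip_force: 0.0
time_s: 9.5
eef_pos: [479.5, 47.2, 200.5]
ee_rot: [0.0, 0.131, 0.991, 0.0]
force: [0.5, -0.3, -0.2]
grip_width: -0.001
grip_force: 0.0
time_s: 9.8
eef_pos: [487.3, 74.5, 200.1]
ee_rot: [-0.0, 0.131, 0.991, -0.0]
force: [0.6, -1.0, 0.4]
grip_width: -0.002
grip_force: 0.0
```

```bash

python3 -m jog '[[0.008,0.032,0,0,0,0,0],[0.008,0.032,0,0,0,0,0],[0.008,0.032,0,0,0,0,0],[0.008,0.032,0,0,0,0,0],[0,0,0,0,0,0,0]]'
python3 -m jog '[[0,0,0.03,0,0,0,0],[0,0,0.03,0,0,0,0],[0,0,0.03,0,0,0,0],[0,0,0,0,0,0,0],[0,0,0,0,0,0,0]]'
```

```text
time_s: 10.3
eef_pos: [489.6, 207.8, 200.2]
ee_rot: [-0.0, 0.131, 0.991, 0.0]
force: [-0.3, -0.9, 0.1]
grip_width: 0.003
grip_force: 0.0
time_s: 10.8
eef_pos: [490.2, 205.2, 111.1]
ee_rot: [0.0, 0.132, 0.991, -0.0]
force: [-0.0, -0.4, 1.3]
grip_width: 0.001
grip_force: 0.0
```

```bash

python3 -m jog '[[-0.01,0,0,0,0,0,0],[-0.01,0,0,0,0,0,0],[-0.008,0,0,0,0,0,0],[0,0,0,0,0,0,0]]'|grep -E 'pos|force:'
python3 -m jog '[[-0.006,0,0,0,0,0,0],[-0.006,0,0,0,0,0,0],[-0.006,0,0,0,0,0,0],[0,0,0,0,0,0,0]]'|grep -E 'pos|force:'
python3 -m jog '[[-0.006,0,0,0,0,0,0],[-0.006,0,0,0,0,0,0],[-0.006,0,0,0,0,0,0],[0,0,0,0,0,0,0]]'|grep -E 'pos|force:'
```

```text
eef_pos: [518.1, 198.3, 110.7]
force: [0.4, -0.5, 0.5]
grip_force: 0.0
eef_pos: [534.4, 194.0, 110.1]
force: [-2.5, 0.9, 0.4]
grip_force: 1.5
eef_pos: [551.3, 189.9, 110.1]
force: [-5.0, 4.0, 1.9]
grip_force: 2.8
```

```bash

python3 -m jog '[[-0.004,0,0,0,0,0,0],[-0.003,0,0,0,0,0,0],[0,0,0,0,0,0,0]]'|grep -E 'pos|force:'
python3 -m jog '[[-0.001,0,0,0,0,0,0],[-0.001,0,0,0,0,0,0],[0,0,0,0,0,0,0]]'|grep -E 'pos|force:'
python3 -m jog '[[-0.001,0,0,0,0,0,0],[0,0,0,0,0,0,0]]'|grep -E 'pos|force:'
python3 -m jog '[[-0.001,0,0,0,0,0,0],[0,0,0,0,0,0,0]]'|grep -E 'pos|force:'
```

```text
eef_pos: [557.6, 188.5, 110.1]
force: [-5.7, 4.8, 2.4]
grip_force: 3.7
eef_pos: [559.3, 188.1, 110.1]
force: [-6.5, 6.2, 2.0]
grip_force: 3.9
eef_pos: [560.2, 187.8, 110.1]
force: [-5.8, 6.0, 1.9]
grip_force: 3.9
eef_pos: [560.9, 187.6, 110.1]
force: [-6.6, 6.5, 1.6]
grip_force: 4.6
```

```bash

python3 -m jog '[[-0.001,0,0,0,0,0,0],[0,0,0,0,0,0,0]]'|grep -E 'pos|force:'
python3 -m jog '[[-0.0005,0,0,0,0,0,0],[0,0,0,0,0,0,0]]'|grep -E 'pos|force:'
```

```text
eef_pos: [561.1, 187.6, 110.1]
force: [-11.3, 7.3, 4.2]
grip_force: 6.7
eef_pos: [561.2, 187.6, 110.0]
force: [-14.3, 6.5, 5.6]
grip_force: 7.8
```

```bash

python3 -m jog '[[0,0,0,0,0,0,0],[0,0,0,0,0,0,0],[0,0,0,0,0,0,0],[0,0,0,0,0,0,0],[0,0,0,0,0,0,0]]'
python3 - <<'E'
from rig import eyes
import cv2
im=eyes.capture("scene")[:,:,::-1]
cv2.imwrite("pics/s3.png",cv2.resize(im[130:320,110:370],(800,585),interpolation=cv2.INTER_CUBIC))
E
```

```text
time_s: 13.9
eef_pos: [561.2, 187.6, 110.0]
ee_rot: [-0.003, 0.131, 0.991, 0.0]
force: [-14.1, 7.0, 5.3]
grip_width: -0.002
grip_force: 7.8
```

View pics/s3.png

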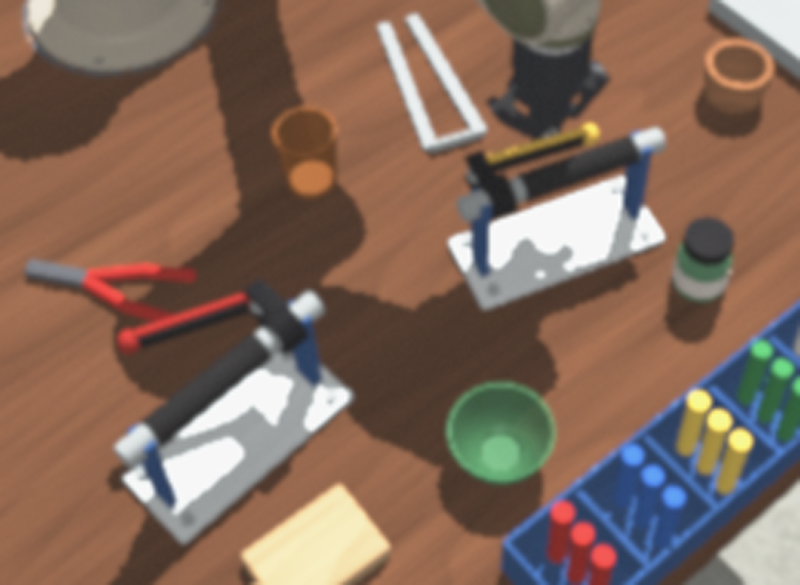

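The yellow lever (ball at (590,131)) lies nearly parallel to its bar with the fingers behind it. The red lever (ball at (128,340)) is out at rest, and the bystanders haven't moved.

```bash
python3 -c "
from rig import finish_job
print(finish_job())"
```

```text
the job is handed in; nothing more can be done
None
```

I pushed the red lever to its stop, held it for about a second and let it back out. I then pushed the yellow lever to its stop and handed the job in while holding it there at about 17 N; the loose things in view had not moved, and no verdict came back.

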